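# Turn the filter wheel to the amber filter

### The job

Bring the amber filter of the filter wheel into line with the red arrow on its base, centred over the beam port, by pushing gently with a fingertip against the wheel's spokes, then let go and leave the wheel at rest. Grip nothing, keep off the black disc with its glass filters, and leave the vials, the optic box and the lens tube standing where they are.

Things in the scene. Friction and masses are not known exactly. Their poses are not given: they have to be found in the camera images.
- wheel_base: Fixed base of the filter wheel: bright aluminium plate 170 x 170 x 10 mm. Origin: underside of the plate, on the wheel's upright axis; z up. On its -x side a flat red arrow, 55 to 84 mm from the axis, points at the axis. A black beam port stands under the disc there. Corner screw heads reach 14 mm above the table.
- filter_wheel (a joint): Wheel angle about its upright axis, rad, growing counterclockwise seen from above; turns both ways without stops and stays where it is left (friction about 0.12 N m, a push of 1.5 N at 90 mm). At 0 and at every full turn (2 pi) from there the amber filter is exactly at the red arrow; it starts anywhere at least 0.7 rad off.
- amber_filter (a point): Centre of the amber (orange) filter, on the top face of the wheel's disc, 38 mm from the axis, 56 mm above the table. Filter 27 mm across. A green one and a blue one sit at 120 degrees to either side.
- arrow (a point): Fixed point in line with the red arrow, 38 mm from the axis and 56 mm above the table: where the centre of the amber filter has to come.
- wheel_spokes: Three level steel spokes, round bars 12 mm thick, 120 degrees apart, reaching from the disc (55 mm) to 110 mm from the axis, with 18 mm black end balls. Bar centres 50 mm above the table; 34 mm free between bar and base plate. Origin on the axis at table height; one spoke lies along this body's +x (the base's +x at joint 0), the others at +120 and -120 degrees about z; amber filter along -x.
- wheel_disc: The wheel's black disc, 110 mm across, from 44 to 56 mm above the table, carrying the filters; not to be touched. A steel hub of 24 mm rises to 64 mm at its middle. Origin on the axis at table height; the amber filter lies along its -x.
- vial_amber: Loose vial with tan liquid-coloured body and black cap, 22 mm across, 52 mm tall, standing beside the wheel; origin: centre of its underside. Leave it alone.
- vial_white: Loose vial with white body and black cap, 22 mm across, 52 mm tall, standing beside the wheel; origin: centre of its underside. Leave it alone.
- optic_box: Loose clear-lidded black optic box, 40 x 40 x 20 mm, beside the wheel; origin: centre of its underside. Leave it alone.
- lens_tube: Loose black lens tube, 31 mm across, 26 mm tall, standing on its end beside the wheel; origin: centre of its underside. Leave it alone.

How it is judged:
By the outcome, as a careful person would: the job done as asked, in the order asked, and still so for the second after the job is handed in, with the robot touching nothing.
It also fails if it takes over 72 s, if anything falls off the work surface, if the arm or the gripper's body presses on something with over 40 N, if the wrist force passes 120 N, or if a joint passes its speed limit or range.

### The arm

A 7-joint arm with a two-finger parallel gripper is mounted at the origin on a cart in front of the work surface, level with it; the furniture and walls round the work are solid. World frame = base frame: x ahead of the robot, y to its left, z up, the work surface at z = 0. Lengths are in m, angles in rad, forces in N, time in s.
With the tool pointing down it reaches from about 0.425 to 0.875 m from the base axis. Payload 4.7 kg.
Tool frame: the origin (TCP) lies at the centre of the arm's flange, where the gripper is bolted on; the fingertips stand 173 mm ahead of it and the grasp point (between the pads) lies 155 mm ahead of it; z points along the fingers, y is the line along which they close (so a half turn about z gives the same grasp; the last joint's range is limited). The gripper opens to 85 mm and grips with 20 to 120 N. Pads are 22 mm wide; open, the fingers measure 114 mm over their backs; the gripper's body (76 mm by 85 mm) begins 54 mm behind the grasp point. The pads swing forward as they close: fully open they stand 13 mm farther back than shut.
Start: joints at [-1.119, 0.321, -0.07, 1.45, 0.023, 1.371, -0.057], TCP at [0.276, 0.589, 0.405] pointing down, gripper open.
Joint ranges: [-2.86, 2.86], [-0.3, 2.09], [-1.38, 1.24], [0.06, 2.45], [-1.56, 4.7], [0.09, 2.05], [-2.69, 2.69]. Speed limits (rad/s): [2.57, 2.57, 3.14, 3.14, 3.14, 3.14, 3.14].

### API

Orientations are given as a unit quaternion [x, y, z, w].
In Python, from bench import get_state, camera, job_done gives the robot as it stands.
- The arm moves only by the shell command python3 -m creep 'ROWS' [FORCE]. ROWS is JSON, a list of rows, each a list of 7 numbers: the turn, a rotation vector about the tool's x, y, z in rad, then the shift along the tool's x, y, z in cm, then the gripper's target within -1 to 1 (shut at 1, half-way at 0, fully open at -1). In form: [[rx, ry, rz, tx, ty, tz, grip], ...]. A call has 1 to 10 rows; each row shifts and turns the commanded pose from where the row before left it, along the tool's axes as they then stand; what a row does not reach is not made up. A row lasts 1/8 s, in which the tool goes at most 62.5 mm and 10.7 degrees, less where a joint would pass 70% of its speed; a pose out of reach is approached as far as the arm can. A call is refused whole if a number of a shift passes 6.25 or a number of a turn 0.188, either way. A call with a gripper value outside its range is refused whole. The fingers move at their own pace and stop on an object; FORCE is the grip in N (left out, the last holds). Time passes only in rows, so rows that do not move let the fingers close. It gives the time, the measured TCP pose, the force, the opening and the grip force at its end, in the units of the state.
- get_state(): the state, without advancing time (a new reading comes with each control period).
- camera(name): name is "scene" or "top" or "wrist"; returns a dict with "img" (480x640x3 uint8, red, green, blue), "camera_matrix" (3x3 intrinsics, pixels), "D" ([k1, k2, p1, p2, k3] as OpenCV has them; the pictures are not rectified), "view" (4x4, takes a point from world to camera coordinates); the wrist camera has in their place "hand_eye" (4x4, takes a point from camera to tool coordinates, whose origin is the TCP and whose axes are the flange's). Camera axes: x right, y down, z forward; pixel columns grow to the right and rows downward; lengths in m; the calibration is good to about 2 mm. A picture is of the moment at which its call begins: read the wrist's pose just before it. There is no depth.
- job_done(): hands the job in; it is judged then, once.
The state is a dict: "t": time; "q": joint angles; "joint_velocities": joint speeds; "joint_torque": joint torques, N m; "position": TCP position; "orientation": TCP orientation; "force": force on the tool from outside, world axes, zero at the start; "moment": the same for the moment, N m; "width": finger opening in m; "grasp_force": force on a finger pad.
Only numpy, scipy, OpenCV 4.12 (cv2) and the standard library are available. Lean on these libraries where they do the work, as an engineer would, in place of code of your own. Each camera call takes 0.05 s, during which the arm holds its last target. There are 200 camera calls.

## Working session

There is one attempt and no reset: what is moved stays moved. The work goes in short steps, Python scripts to look and compute and a shell command to move; the robot and the scene stay as the last step left them, time stands still between calls to the robot, and variables do not carry over. Pictures are saved under pics/ and viewed, at most 10 in all, crops included, and the job is handed in when it is done.

```bash
ls; mkdir -p pics; python3 - <<'E'
from bench import *
import cv2
s=get_state();print({k:s[k] for k in('t','position','orientation','force','width')})
for n in('top','scene'):
    c=camera(n);cv2.imwrite(f'pics/{n}1.png',c['img'][:,:,::-1]);print(n,c['camera_matrix'],c['D'],c['view'])
E
```

```text
pics
{'t': 0.0, 'position': array([0.27552992, 0.58848422, 0.40359622]), 'orientation': array([ 2.17170147e-01,  9.76133274e-01, -9.65958792e-04, -1.59073005e-04]), 'force': array([-0.83412173,  0.04424211, -0.12356838]), 'width': 0.08547237823279404}
top [[464.2675868    0.         321.30869087]
 [  0.         464.2675868  235.8777138 ]
 [  0.           0.           1.        ]] [-0.11469061  0.          0.          0.          0.        ] [[-0.12015617 -0.99273815  0.00578426 -0.1042687 ]
 [-0.9728398   0.11658259 -0.19997804  0.54072701]
 [ 0.19785148 -0.02965575 -0.97978331  0.80104934]
 [ 0.          0.          0.          1.        ]]
scene [[501.45083269   0.         310.37026851]
 [  0.         501.45083269 241.82965351]
 [  0.           0.           1.        ]] [0.03698686 0.         0.         0.         0.        ] [[ 0.84260309 -0.53831575 -0.01536814 -0.50867871]
 [-0.34270414 -0.51397052 -0.78637662  0.1655782 ]
 [ 0.41542015  0.66787009 -0.61755618  0.84633244]
 [ 0.          0.          0.          1.        ]]
```

View pics/top1.png

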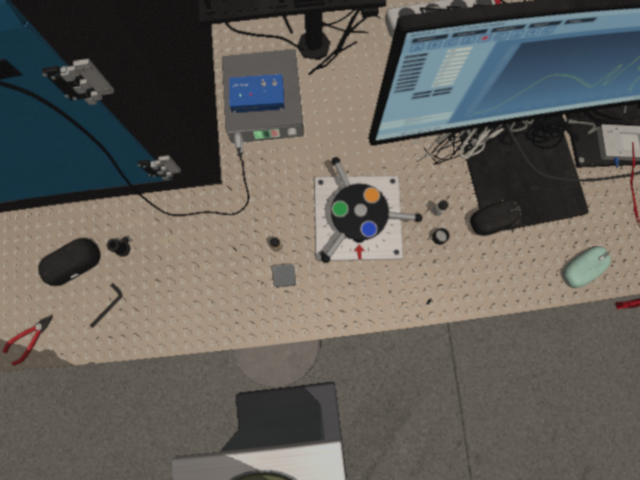

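View pics/scene1.png

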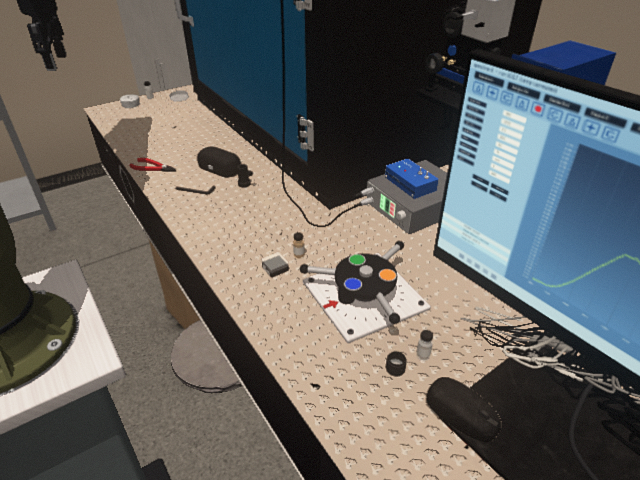

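The top view shows the wheel hub at about (361,210), amber at (372,195), green at (340,209), blue at (369,229), and the red arrow at (360,250). The spoke balls are at (335,161), (418,217) and (325,257). The vials are at (275,243) and (442,205), the box at (284,275) and the tube at (440,236).

```bash
cat > h.py <<'E'
from bench import *
import cv2, numpy as np
def ray(c,uv,z):
    p=cv2.undistortPoints(np.array([[uv]],float),c['camera_matrix'],np.array(c['D']))[0,0]
    V=np.array(c['view']);R,t=V[:3,:3],V[:3,3]
    d=R.T@np.array([p[0],p[1],1]);o=-R.T@t
    return (o+d*(z-o[2])/d[2])[:2]
def blob(c,cond,box):
    u0,v0,u1,v1=box
    h=cv2.cvtColor(c['img'],cv2.COLOR_RGB2HSV)
    m=cv2.inRange(h,*cond)[v0:v1,u0:u1]
    n,_,st,ce=cv2.connectedComponentsWithStats(m)
    i=1+np.argmax(st[1:,4]);return ce[i]+[u0,v0],st[i,4]
COL={'amber':((8,170,150),(20,255,255)),'green':((45,100,60),(80,255,255)),'blue':((105,120,80),(130,255,255)),'red':((0,150,120),(6,255,255))}
def measure(box=(310,150,430,270)):
    c=camera('top');r={}
    for k,v in COL.items():
        p,n=blob(c,v,box);r[k]=ray(c,p,.010 if k=='red' else .056);print(k,p.round(1),n,r[k].round(4))
    return c,r
def wrap(a): return (a+np.pi)%(2*np.pi)-np.pi
def report():
    c,r=measure()
    C=(r['amber']+r['green']+r['blue'])/3
    a=lambda p:np.arctan2(*(p-C)[::-1])
    print('centre',C.round(4),'radii',[round(np.linalg.norm(r[k]-C)*1000,1) for k in r])
    A=a(r['red']);
    # all-filter estimate: amber at +pi in wheel
    for k in('amber','green','blue'): print(k,round(a(r[k]),3))
    print('arrow dir',A.round(3),'joint by amber',round(wrap(a(r['amber'])-A),3))
    return c,r,C
E
python3 - <<'E'
from h import *
c,r,C=report()
print('hub',ray(c,(361,210),.064))
for n,uv,z in[('b1',(335,161),.05),('b2',(418,217),.05),('b3',(325,257),.05),('v1',(275,243),.052),('v2',(442,205),.052),('box',(284,275),.02),('tube',(440,236),.026)]:
    p=ray(c,uv,z);print(n,p.round(3),'r',np.linalg.norm(p-C).round(3),'ang',np.arctan2(*(p-C)[::-1]).round(3))
for n,uv in[('s0',(320,178)),('s1',(402,178)),('s2',(402,258)),('s3',(321,257))]:print(n,ray(c,uv,.012).round(4))
E
python3 -c "
import cv2;i=cv2.imread('pics/top1.png')[140:290,250:460];cv2.imwrite('pics/c1.png',cv2.resize(i,None,fx=3.6,fy=3.6,interpolation=3))"
```

```text
amber [371.4 194.7] 112 [ 0.5913 -0.2712]
green [339.7 208.2] 137 [ 0.5724 -0.2086]
blue [368.5 228.5] 147 [ 0.5275 -0.2565]
red [358.9 250.7] 37 [ 0.4958 -0.2381]
centre [ 0.5638 -0.2454] radii [np.float64(37.7), np.float64(37.8), np.float64(37.9), np.float64(68.4)]
amber -0.751
green 1.34
blue -2.845
arrow dir 3.034 joint by amber 2.498
hub [ 0.56227097 -0.24659597]
b1 [ 0.668 -0.212] r 0.11 ang 0.308
b2 [ 0.54  -0.353] r 0.111 ang -1.79
b3 [ 0.485 -0.17 ] r 0.109 ang 2.378
v1 [ 0.522 -0.082] r 0.169 ang 1.822
v2 [ 0.557 -0.402] r 0.157 ang -1.614
box [ 0.465 -0.09 ] r 0.184 ang 2.138
tube [ 0.503 -0.396] r 0.162 ang -1.956
s0 [ 0.6502 -0.181 ]
s1 [ 0.6312 -0.3441]
s2 [ 0.4713 -0.3188]
s3 [ 0.492  -0.1639]
```

View pics/c1.png

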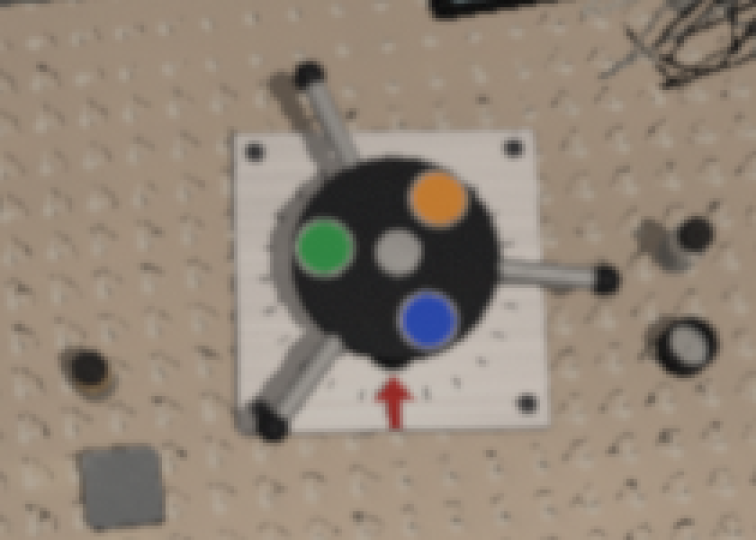

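The crop confirms the layout. The joint is at about +2.50 rad, so I'll push clockwise on the right-hand spoke (world angle -1.80) and sweep along the side near the robot, away from the monitor.

```bash
cat >> h.py <<'E'
C0=np.array([.5635,-.2455])
from scipy.spatial.transform import Rotation as Ro
def totool(dw):
    R=Ro.from_quat(get_state()['orientation']).as_matrix();return (R.T@np.array(dw)*100).round(2)
E
python3 - <<'E'
from h import *
P=[];cs=[camera('top'),camera('scene')]
for a,b in[((405,15),(470,55)),((372,140),(436,250))]:
    n=[cv2.undistortPoints(np.array([[u]],float),c['camera_matrix'],np.array(c['D']))[0].T for c,u in zip(cs,(a,b))]
    X=cv2.triangulatePoints(cs[0]['view'][:3],cs[1]['view'][:3],*n).ravel();print('monitor',(X[:3]/X[3]).round(3))
print('hand_eye',np.round(camera('wrist')['hand_eye'],3))
p=get_state()['position']
for w in([.45,.1,.38],[.5,-.2,.34],[*(C0+.09*np.array([np.cos(-1.35),np.sin(-1.35)])),.30]):
    print(w,totool(np.array(w)-p));p=np.array(w)
E
```

```text
monitor [ 0.697 -0.283  0.421]
monitor [ 0.691 -0.284  0.077]
hand_eye [[ 0.001 -0.96  -0.279  0.071]
 [ 1.     0.001 -0.     0.   ]
 [ 0.    -0.279  0.96   0.031]
 [ 0.     0.     0.     1.   ]]
[0.45, 0.1, 0.38] [-36.51 -36.86   2.46]
[0.5, -0.2, 0.34] [-17.24 -25.05   4.01]
[np.float64(0.5832106018383737), np.float64(-0.3333151022043993), 0.3] [-13.19  -8.55   4.01]
```

```bash
python3 -m creep '[[0,0,0,-3.65,-3.7,0.25,1],[0,0,0,-3.65,-3.7,0.25,1],[0,0,0,-3.65,-3.7,0.25,1],[0,0,0,-3.65,-3.7,0.25,1],[0,0,0,-3.65,-3.7,0.25,1],[0,0,0,-3.65,-3.7,0.25,1],[0,0,0,-3.65,-3.7,0.25,1],[0,0,0,-3.65,-3.7,0.25,1],[0,0,0,-3.65,-3.7,0.25,1],[0,0,0,-3.65,-3.7,0.25,1]]'
python3 - <<'E'
from h import *
s=get_state();print(s['q'].round(2) if hasattr(s['q'],'round') else s['q'],totool(np.array([.5,-.2,.34])-s['position']))
E
```

```text
t: 1.55
position: [0.4496, 0.0971, 0.3799]
orientation: [0.217, 0.976, 0.0, 0.0]
force: [0.8, 0.3, -0.2]
width: 0.0002
grasp_force: 0.0
[-0.63 -0.09  0.34  1.95  0.03  1.28  0.84] [-17.16 -24.78   3.98]
```

```bash
python3 -m creep '[[0,0,0,-2.85,-4.1,0.65,1],[0,0,0,-2.85,-4.1,0.65,1],[0,0,0,-2.85,-4.1,0.65,1],[0,0,0,-2.85,-4.1,0.65,1],[0,0,0,-2.85,-4.1,0.65,1],[0,0,0,-2.85,-4.1,0.65,1],[0,0,0,0,0,0,1]]'
python3 - <<'E'
from h import *
s=get_state();print(s['q'].round(2),totool(np.array([.572,-.334,.30])-s['position']))
E
```

```text
t: 2.42
position: [0.499, -0.2007, 0.3405]
orientation: [0.221, 0.975, -0.001, -0.0]
force: [-0.4, -0.5, 0.7]
width: -0.0001
grasp_force: 0.0
[-0.31  0.14  0.7   1.84 -0.09  1.2   1.54] [-12.32  -8.88   4.08]
```

```bash
python3 -m creep '[[0,0,0,-3.1,-2.2,1,1],[0,0,0,-3.1,-2.2,1,1],[0,0,0,-3.1,-2.2,1,1],[0,0,0,-3.1,-2.2,1,1],[0,0,0,0,0,0,1],[0,0,0,0,0,0,1]]'
python3 - <<'E'
from h import *
s=get_state();print(s['q'].round(2),totool(np.array([.572,-.334,.203])-s['position']))
c=camera('scene');cv2.imwrite('pics/s2.png',c['img'][100:420,200:640,::-1])
E
```

```text
t: 3.18
position: [0.575, -0.3274, 0.3006]
orientation: [0.217, 0.976, 0.001, -0.0]
force: [0.3, 0.5, -0.3]
width: -0.0003
grasp_force: 0.0
[-0.05  0.48  0.7   1.57 -0.33  1.21  1.85] [-0.01 -0.73  9.76]
```

View pics/s2.png

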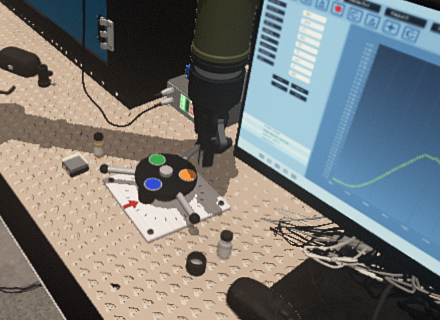

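The finger hangs above the gap between the right and far spokes, clear of the monitor and the vials. I'll descend now.

```bash
python3 -m creep '[[0,0,0,0,-0.7,0,1],[0,0,0,0,0,1.6,1],[0,0,0,0,0,1.6,1],[0,0,0,0,0,1.6,1],[0,0,0,0,0,1.6,1],[0,0,0,0,0,1.6,1],[0,0,0,0,0,1.6,1],[0,0,0,0,0,0,1],[0,0,0,0,0,0,1]]'
cat >> h.py <<'E'
def arc(a0,a1,r,n):
    s=get_state();p=s['position'];d=p[:2]-C0
    print('now r',np.hypot(*d).round(4),'ang',np.arctan2(d[1],d[0]).round(3),'z',p[2].round(4),'f',np.round(s['force'],1))
    if a0 is None:a0=np.arctan2(d[1],d[0])
    R=Ro.from_quat(s['orientation']).as_matrix();P=p
    for a in np.linspace(a0,a1,n+1)[1:]:
        Q=np.array([*(C0+r*np.array([np.cos(a),np.sin(a)])),.203]);print(a.round(3),(R.T@(Q-P)*100).round(2));P=Q
E
python3 - <<'E'
from h import *
arc(None,-2.5,.09,10)
report()
E
```

```text
t: 4.35
position: [0.5721, -0.3353, 0.2051]
orientation: [0.217, 0.976, -0.0, 0.0]
force: [-0.2, 0.5, 1.0]
width: -0.0001
grasp_force: 0.0
now r 0.0902 ang -1.475 z 0.2051 f [-0.2  0.5  1. ]
-1.578 [ 0.83 -0.41  0.21]
-1.68 [ 0.86 -0.34 -0.  ]
-1.783 [ 0.89 -0.25 -0.  ]
-1.885 [ 0.91 -0.16 -0.  ]
-1.988 [ 0.92 -0.07 -0.  ]
-2.09 [ 0.92  0.03 -0.  ]
-2.193 [ 0.91  0.12 -0.  ]
-2.295 [ 0.9   0.21 -0.  ]
-2.398 [ 0.87  0.31 -0.  ]
-2.5 [ 0.83  0.39 -0.  ]Traceback (most recent call last):
  File "<stdin>", line 3, in <module>
  File "h.py", line 22, in report
    c,r=measure()
        ~~~~~~~^^
  File "h.py", line 18, in measure
    p,n=blob(c,v,box);r[k]=ray(c,p,.010 if k=='red' else .056);print(k,p.round(1),n,r[k].round(4))
        ~~~~^^^^^^^^^
  File "h.py", line 13, in blob
    i=1+np.argmax(st[1:,4]);return ce[i]+[u0,v0],st[i,4]
        ~~~~~~~~~^^^^^^^^^^
    return _wrapfunc(a, 'argmax', axis=axis, out=out, **kwds)
    return bound(*args, **kwds)
ValueError: attempt to get argmax of an empty sequence
```

```bash
python3 -m creep '[[0,0,0,0.42,-0.2,0.1,1],[0,0,0,0.42,-0.2,0.1,1],[0,0,0,0.43,-0.17,0,1],[0,0,0,0.43,-0.17,0,1],[0,0,0,0.45,-0.12,0,1],[0,0,0,0.45,-0.12,0,1],[0,0,0,0.46,-0.08,0,1],[0,0,0,0.46,-0.08,0,1],[0,0,0,0.46,-0.03,0,1],[0,0,0,0.46,-0.03,0,1]]'
python3 - <<'E'
from h import *
arc(None,-2.85,.09,10)
E
```

```text
t: 5.65
position: [0.5263, -0.3271, 0.2028]
orientation: [0.217, 0.976, -0.0, 0.0]
force: [2.3, 0.1, 0.0]
width: 0.0003
grasp_force: 0.7
now r 0.0896 ang -1.998 z 0.2028 f [2.3 0.1 0. ]
-2.083 [ 0.77 -0.01 -0.02]
-2.169 [ 0.76  0.09 -0.  ]
-2.254 [ 0.75  0.15 -0.  ]
-2.339 [ 0.73  0.22 -0.  ]
-2.424 [ 0.71  0.28 -0.  ]
-2.509 [ 0.69  0.34 -0.  ]
-2.594 [ 0.66  0.4  -0.  ]
-2.68 [ 0.62  0.45 -0.  ]
-2.765 [ 0.58  0.5  -0.  ]
-2.85 [ 0.53  0.55 -0.  ]
```

Contact force is about 2.3 N, as expected. I'll continue the arc.

```bash
python3 -m creep '[[0,0,0,0.77,0,0,1],[0,0,0,0.76,0.09,0,1],[0,0,0,0.75,0.15,0,1],[0,0,0,0.73,0.22,0,1],[0,0,0,0.71,0.28,0,1],[0,0,0,0.69,0.34,0,1],[0,0,0,0.66,0.4,0,1],[0,0,0,0.62,0.45,0,1],[0,0,0,0.58,0.5,0,1],[0,0,0,0.53,0.55,0,1]]'
python3 - <<'E'
from h import *
arc(None,-3.65,.09,10)
c=camera('top');cv2.imwrite('pics/t3.png',cv2.resize(c['img'][140:290,250:460,::-1],None,fx=3,fy=3))
E
```

```text
t: 6.9
position: [0.4774, -0.2709, 0.2027]
orientation: [0.217, 0.976, -0.0, -0.0]
force: [1.0, -1.6, 0.3]
width: 0.0001
grasp_force: 0.7
now r 0.0897 ang -2.855 z 0.2027 f [ 1.  -1.6  0.3]
-2.934 [ 0.47  0.54 -0.03]
-3.014 [ 0.41  0.59 -0.  ]
-3.093 [ 0.36  0.62 -0.  ]
-3.173 [ 0.31  0.65 -0.  ]
-3.252 [ 0.26  0.67 -0.  ]
-3.332 [ 0.2   0.69 -0.  ]
-3.411 [ 0.15  0.7  -0.  ]
-3.491 [ 0.09  0.71 -0.  ]
-3.57 [ 0.03  0.71 -0.  ]
-3.65 [-0.02  0.72 -0.  ]
```

View pics/t3.png

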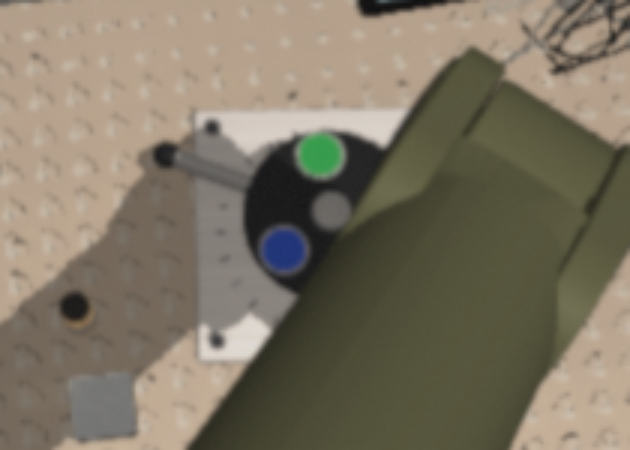

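The wheel is turning clockwise as planned: green is now at top centre and blue lower left. The arm hides the rest.

```bash
python3 -m creep '[[0,0,0,0.47,0.54,0,1],[0,0,0,0.41,0.59,0,1],[0,0,0,0.36,0.62,0,1],[0,0,0,0.31,0.65,0,1],[0,0,0,0.26,0.67,0,1],[0,0,0,0.2,0.69,0,1],[0,0,0,0.15,0.7,0,1],[0,0,0,0.09,0.71,0,1],[0,0,0,0.03,0.71,0,1],[0,0,0,0,0.71,0,1]]'
python3 - <<'E'
from h import *
arc(None,-4.05,.09,8)
c=camera('top');cv2.imwrite('pics/t4.png',cv2.resize(c['img'][140:290,250:460,::-1],None,fx=3,fy=3))
for k in COL:
    try:
        p,n=blob(c,COL[k],(310,150,430,270));w=ray(c,p,.056);d=w-[.5638,-.2454];print(k,p,n,np.hypot(*d).round(4),np.arctan2(d[1],d[0]).round(3))
    except ValueError:pass
E
```

```text
t: 8.2
position: [0.4851, -0.2015, 0.2026]
orientation: [0.217, 0.976, 0.0, -0.0]
force: [-0.2, -1.3, -0.3]
width: -0.0001
grasp_force: 0.7
now r 0.0899 ang 2.63 z 0.2026 f [-0.2 -1.3 -0.3]
1.795 [-3.44  6.44 -0.04]
0.96 [-7.08  1.77 -0.  ]
0.125 [-6.06 -4.06 -0.  ]
-0.71 [-1.06 -7.22  0.  ]
-1.545 [ 4.64 -5.63  0.  ]
-2.38 [ 7.29 -0.34  0.  ]
-3.215 [5.14 5.18 0.  ]
-4.05 [-0.39  7.29 -0.  ]
```

View pics/t4.png

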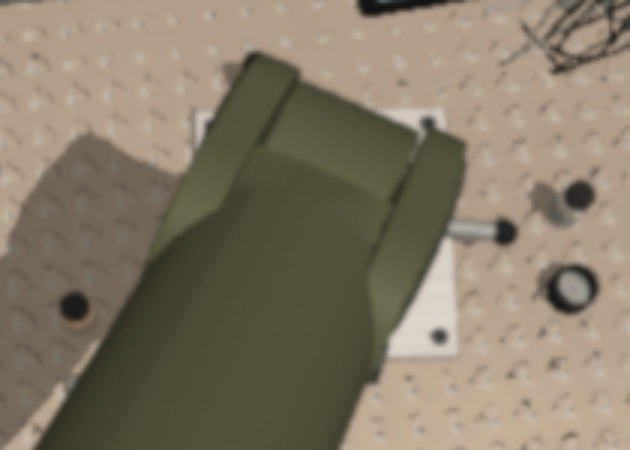

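The arm hides most of the wheel. The right ball is at crop (505,231), which is full-image (418,217), so the spokes are at -1.79 ± 120° and about 0.41 rad remains. I'll push slightly less than that, then back off and look.

```bash
python3 - <<'E'
from h import *
arc(None,2.33,.09,6)
E
```

```text
now r 0.09 ang 2.617 z 0.2026 f [ 0.4 -1.5 -0.4]
2.569 [-0.05  0.43 -0.04]
2.522 [-0.07  0.43  0.  ]
2.474 [-0.09  0.42  0.  ]
2.426 [-0.11  0.42  0.  ]
2.378 [-0.13  0.41  0.  ]
2.33 [-0.15  0.4   0.  ]
```

```bash
python3 -m creep '[[0,0,0,-0.05,0.43,0,1],[0,0,0,-0.07,0.43,0,1],[0,0,0,-0.09,0.42,0,1],[0,0,0,-0.11,0.42,0,1],[0,0,0,-0.13,0.41,0,1],[0,0,0,-0.15,0.4,0,1],[0,0,0,0,0,0,1],[0,0,0,0,0,0,1]]' && python3 -m creep '[[0,0,0,0.2,-0.8,0,1],[0,0,0,0,-0.4,0,1],[0,0,0,0,0,-2.5,1],[0,0,0,0,0,-3.5,1],[0,0,0,0,0,-3.5,1],[0,0,0,3,3.5,-3,1],[0,0,0,3,3.5,-1,1],[0,0,0,3,3.5,0,1],[0,0,0,3,3.5,0,1],[0,0,0,3,3.5,0,1]]'
python3 - <<'E'
from h import *
report();print(get_state()['position'])
E
```

```text
t: 9.25
position: [0.5012, -0.1813, 0.2027]
orientation: [0.217, 0.976, 0.0, 0.0]
force: [0.4, 0.2, -0.4]
width: -0.0
grasp_force: 0.0
t: 10.5
position: [0.4318, 0.0312, 0.338]
orientation: [0.217, 0.976, 0.001, 0.0]
force: [0.8, 0.7, -0.1]
width: 0.0001
grasp_force: 0.0
amber [362.9 230. ] 112 [ 0.5259 -0.2458]
green [375.5 198.4] 136 [ 0.5835 -0.2778]
blue [340.9 202.9] 139 [ 0.5822 -0.2122]
red [359.  250.7] 39 [ 0.4957 -0.2383]
centre [ 0.5639 -0.2452] radii [np.float64(37.9), np.float64(38.0), np.float64(37.8), np.float64(68.5)]
amber -3.128
green -1.029
blue 1.064
arrow dir 3.04 joint by amber 0.115
[0.43026524 0.037061   0.33760623]
```

Joint is +0.115 rad off, and all three filters agree. I'll refine the arrow direction from the corner screws and work out the remaining push.

```bash
cat > scr.py <<'E'
from h import *
c=camera('top');g=255-cv2.cvtColor(c['img'],cv2.COLOR_RGB2GRAY).astype(float);W=[]
for u,v in[(320,182),(393,181),(397,252),(322,253)]:
    for _ in range(4):
        a,b=int(round(u)),int(round(v));w=g[b-4:b+5,a-4:a+5];w=np.clip(w-120,0,None);Y,X=np.mgrid[b-4:b+5,a-4:a+5];u,v=(w*X).sum()/w.sum(),(w*Y).sum()/w.sum()
    W.append(ray(c,(u,v),.012));print((round(u,1),round(v,1)),W[-1].round(4))
W=np.array(W);print('sides',[np.linalg.norm(W[i]-W[(i+1)%4]).round(4) for i in range(4)],'mean',W.mean(0).round(4))
e=[np.arctan2(*d[::-1]) for d in(W[0]-W[3],W[1]-W[2])]+[np.arctan2(*d[::-1])-np.pi/2 for d in(W[0]-W[1],W[3]-W[2])]
print('base yaw',np.round(e,3),'arrow dir',np.pi+np.mean(e))
E
python3 scr.py
```

```text
(np.float64(320.3), np.float64(181.8)) [ 0.6423 -0.1806]
(np.float64(392.2), np.float64(180.6)) [ 0.628  -0.3236]
(np.float64(396.0), np.float64(251.6)) [ 0.485  -0.3092]
(np.float64(321.7), np.float64(253.1)) [ 0.4994 -0.1662]
sides [np.float64(0.1437), np.float64(0.1437), np.float64(0.1436), np.float64(0.1436)] mean [ 0.5637 -0.2449]
base yaw [-0.1   -0.101 -0.1   -0.101] arrow dir 3.041308500397884
```

The screws form a clean 143.6 mm square, giving an arrow direction of 3.041. The joint is +0.117 rad off, so the finger has to finish near angle 2.226.

```bash
python3 - <<'E'
from h import *
p=get_state()['position']
for w in([.494,-.191,.30],[.494,-.191,.203],[.5012,-.1813,.203],[.5089,-.1746,.203]):
    print(w,totool(np.array(w)-p));p=np.array(w)
E
```

```text
[0.494, -0.191, 0.3] [-15.13 -17.87   3.71]
[0.494, -0.191, 0.203] [-0.01 -0.02  9.7 ]
[0.5012, -0.1813, 0.203] [-0.25  1.18  0.  ]
[0.5089, -0.1746, 0.203] [-0.42  0.93  0.  ]
```

```bash
python3 -m creep '[[0,0,0,-3,-3.57,0.3,1],[0,0,0,-3,-3.57,0.3,1],[0,0,0,-3,-3.57,1,1],[0,0,0,-3,-3.57,1,1],[0,0,0,-3.1,-3.57,1.1,1],[0,0,0,0,0,0,1],[0,0,0,0,0,0,1],[0,0,0,0,0,0,1]]'
python3 - <<'E'
from h import *
p=get_state()['position'];print(p,totool(np.array([.494,-.191,.203])-p))
E
```

```text
t: 11.6
position: [0.4936, -0.1943, 0.301]
orientation: [0.216, 0.976, 0.001, 0.0]
force: [0.3, -0.1, 0.6]
width: -0.0002
grasp_force: 0.0
[ 0.4936051  -0.19432422  0.30096832] [0.11 0.31 9.8 ]
```

```bash
python3 -m creep '[[0,0,0,0.1,0.2,1,1],[0,0,0,0,0,2,1],[0,0,0,0,0,2,1],[0,0,0,0,0,2,1],[0,0,0,0,0,1.6,1],[0,0,0,0,0,1.2,1],[0,0,0,0,0,0,1],[0,0,0,0,0,0,1]]'
python3 - <<'E'
from h import *
p=get_state()['position'];print(p,totool(np.array([.5012,-.1813,.203])-p),totool(np.array([.5089,-.1746,.203])-p))
E
```

```text
t: 12.6
position: [0.4938, -0.1933, 0.2032]
orientation: [0.217, 0.976, 0.0, 0.001]
force: [-0.1, -0.8, -0.3]
width: 0.0001
grasp_force: 0.0
[ 0.4938173  -0.19329804  0.20322997] [-0.16  1.4   0.02] [-0.57  2.33  0.02]
```

```bash
python3 -m creep '[[0,0,0,-0.04,0.33,0,1],[0,0,0,-0.04,0.33,0,1],[0,0,0,-0.04,0.33,0,1],[0,0,0,-0.05,0.22,0,1],[0,0,0,-0.08,0.22,0,1],[0,0,0,-0.08,0.22,0,1],[0,0,0,-0.08,0.22,0,1],[0,0,0,-0.08,0.22,0,1],[0,0,0,-0.08,0.22,0,1],[0,0,0,0,0,0,1]]' && python3 -m creep '[[0,0,0,0,0,0,1],[0,0,0,0,0,0,1],[0,0,0,0,0,0,1]]' && python3 -m creep '[[0,0,0,0.2,-0.8,0,1],[0,0,0,0,-0.4,0,1],[0,0,0,0,0,-2.5,1],[0,0,0,0,0,-3.5,1],[0,0,0,0,0,-3.5,1],[0,0,0,3,3.5,-3,1],[0,0,0,3,3.5,-1,1],[0,0,0,3,3.5,0,1],[0,0,0,3,3.5,0,1],[0,0,0,3,3.5,0,1]]'
python3 - <<'E'
from h import *
report();print(get_state()['position'])
E
```

```text
t: 13.85
position: [0.5086, -0.1743, 0.2027]
orientation: [0.217, 0.976, 0.0, 0.0]
force: [-0.9, -0.7, 0.7]
width: 0.0
grasp_force: 0.3
t: 14.22
position: [0.5085, -0.1745, 0.2027]
orientation: [0.217, 0.976, 0.0, 0.0]
force: [-0.8, 0.0, -0.0]
width: -0.0002
grasp_force: 0.1
t: 15.48
position: [0.4392, 0.0384, 0.338]
orientation: [0.217, 0.976, 0.001, 0.0]
force: [0.8, -0.6, -0.9]
width: 0.0003
grasp_force: 0.0
amber [360.6 230.4] 116 [ 0.5258 -0.2415]
green [376.9 200. ] 136 [ 0.5799 -0.28  ]
blue [341.7 201. ] 141 [ 0.5857 -0.214 ]
red [359. 251.] 38 [ 0.4952 -0.2383]
centre [ 0.5638 -0.2452] radii [np.float64(38.2), np.float64(38.3), np.float64(38.1), np.float64(68.9)]
amber 3.046
green -1.138
blue 0.957
arrow dir 3.041 joint by amber 0.005
[0.4377086  0.04436489 0.33764019]
```

The remaining error is about 0.008 rad (0.3 mm). One last look before handing in.

```bash
python3 scr.py | tail -1; python3 - <<'E'
from h import *
c,_,_=report();cv2.imwrite('pics/f.png',cv2.resize(c['img'][140:290,250:460,::-1],None,fx=3.6,fy=3.6,interpolation=3))
E
```

```text
base yaw [-0.1   -0.101 -0.1   -0.101] arrow dir 3.0412580181857374
amber [360.7 230.4] 118 [ 0.5258 -0.2417]
green [376.9 200. ] 136 [ 0.5799 -0.28  ]
blue [341.7 201. ] 141 [ 0.5857 -0.214 ]
red [358.9 250.7] 36 [ 0.4958 -0.2382]
centre [ 0.5638 -0.2452] radii [np.float64(38.2), np.float64(38.3), np.float64(38.1), np.float64(68.4)]
amber 3.049
green -1.137
blue 0.958
arrow dir 3.039 joint by amber 0.01
```

View pics/f.png

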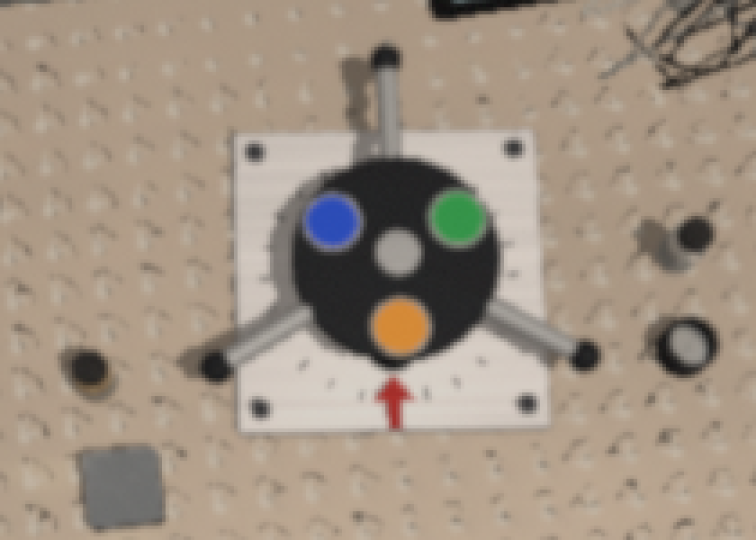

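Amber (401,326) sits at the arrow (394,400), with the small sideways difference coming from height parallax. The vials, box and tube are at the same pixels as before, and the arm is clear.

```bash
python3 -c "
from bench import *
print(job_done())"
```

```text
the job is handed in; nothing more can be done
None
```

The amber filter is lined up with the red arrow to within about 0.01 rad (0.4 mm) by the top camera; the wheel is at rest, the arm is clear, the vials, box and tube are where they were, and the job is handed in.

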